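# Swap dose boxes in the dispensary rack

## Task

Put the filled green-lidded dose box into the empty pocket of the wooden rack, flat, square and pressed fully home, and let go of it. Then grip the red-lidded box, which sits tight in its pocket, and work it up and out by rocking it side to side across its narrow width again and again, gaining only a little height with each swing, so that the loose rack stays flat on the desk where it is: a straight pull would bring the rack up with it. Finish while still holding the red-lidded box upright and still, about a finger's width clear of the rack and over its own pocket, ready for refilling; leave the blue-lidded box in its pocket and the tubs and the phone where they are.

Things in the scene. Friction and masses are not known exactly. Their poses are not given: they have to be found in the camera images.
- green_box_center (a point): Filled dose box, green lid, loose on the desk: white plastic, lid flush with its sides, 46 (its x) x 64 (its y) x 64 mm tall, about 90 g. The point is its centre, 32 mm above its underside; z up. The foot's lowest 14 mm taper in to 39 x 59 mm. The two 64 mm long faces are flat and upright: grip those, from above.
- red_box_center (a point): Dose box with the red lid, same size and make, tight in one of the rack's pockets, 36 mm of it above the rack. The point is its centre, 32 mm above its underside; its x and y lie along the rack's. Rocking it means leaning it about its y axis, towards its +x and its -x in turn, 0.08 to 0.1 rad each way (at least 0.04), rising only 1 to 1.5 mm a swing, till it is some 22 mm up.
- blue_box_center (a point): The dose box with the blue lid, same size and make, also standing in a pocket of the rack. It stays there. The point is its centre, 32 mm above its underside.
- rack: Wooden rack, loose on the desk on rubber feet, 0.6 kg empty: 170 (its x) x 260 (its y) x 40 mm tall. Origin at the centre of its underside, z up. Three equal pockets in a row along y, 80 mm apart, each 50 mm (x) x 67 mm (y) and 28 mm deep, floor 12 mm above the desk.
- pocket_left (a point): Centre of the mouth of the rack's pocket at its +y end, level with the rack's top. Along both 67 mm walls of each pocket runs a springy rubber bead, 23 mm above the pocket floor, pressing on the box with 8 N: pushing a box in takes about 15 N, pulling it straight up about 10 N, enough to lift or tip the rack.
- pocket_middle (a point): Centre of the mouth of the rack's middle pocket, level with the rack's top. Which pocket is empty and which holds the red-lidded box varies.
- pocket_right (a point): Centre of the mouth of the rack's pocket at its -y end, level with the rack's top.
- yellow_tub: Bystander: white screw-capped tablet tub with yellow bands, 68 mm across, 84 mm tall, standing on the desk. Origin at the centre of its underside.
- red_tub: Bystander: white screw-capped tablet tub with red bands, 68 mm across, 84 mm tall, standing on the desk. Origin at the centre of its underside.
- phone: Bystander: black phone lying flat, 150 mm (its x) by 72 mm (its y) by 9 mm. Origin at the centre of its underside.
Things that resemble listed ones, but are neither listed nor needed, are in the scene too. What is shaped like the part that bears red_box_center but pink or purple is not meant.

How it is judged:
By the outcome, as a careful person would: the job done as asked, in the order asked, and still so for the second after the job is handed in, while the arm keeps its last pose, push and grip.
It also fails if it takes over 61 s, if anything falls off the work surface, if the arm or the gripper's body presses on something with over 40 N, if the wrist force passes 120 N, or if a joint passes its speed limit or range.

## Robot

A 6-joint arm with a two-finger parallel gripper is mounted at the origin on the work surface. World frame = base frame: x ahead of the robot, y to its left, z up, the work surface at z = 0. Lengths are in m, angles in rad, forces in N, time in s.
With the tool pointing down it reaches from about 0.15 to 0.775 m from the base axis. Payload 6.1 kg.
Tool frame: the origin (TCP) lies at the very end of the fingers, on their centre line; the grasp point (between the pads) lies behind it (manip.pinch_z is the z of the grasp point in the tool frame, in m); z points along the fingers, y is the line along which they close (so a half turn about z gives the same grasp; the last joint's range is limited). The gripper opens to 85 mm and grips with 20 to 120 N. Pads are 22 mm wide; open, the fingers measure 114 mm over their backs; the gripper's body (76 mm by 85 mm) begins 54 mm behind the grasp point. The pads swing forward as they close: fully open they stand 13 mm farther back than shut.
Start: joints at [1.306, 0.126, -0.04, 1.405, 0, 1.571], TCP at [0.137, 0.507, 0.231] pointing down, gripper open.
Joint ranges: [-2.72, 2.72], [-0.95, 1.95], [-1.27, 1.35], [-1.78, 2.02], [-1.46, 1.47], [-3.14, 3.14]. Speed limits (rad/s): [2.39, 2.39, 3.01, 3.14, 3.14, 3.14].

## Interface

Orientations are given as a rotation vector (axis times angle).
In Python, from rig import manip, viewer gives the robot as it stands.
- The arm moves only by the tool arm_command, never from a script. Its arguments are lists of equal length, an entry for each row: "dp": the shift along the world's x, y, z as a fraction of full scale, a list of three; "delta_rot": the turn, a rotation vector about the world's x, y, z as a fraction of full scale, a list of three; "hand": the opening, from 0 (shut) to 1 (fully open). In form: {"dp": [[tx, ty, tz], ...], "delta_rot": [[wx, wy, wz], ...], "hand": [hand, ...]}. A call has 1 to 8 rows; each row shifts and turns the commanded pose from where the row before left it; what a row does not reach is not made up. Full scale, the value 1, is 300 mm for a shift and 2 pi rad for a turn. A row lasts 1/10 s, in which the tool goes at most 50 mm and 8.59 degrees, less where a joint would pass 70% of its speed; a pose out of reach is approached as far as the arm can. A call with a number of a shift or a turn outside -1 to 1 is refused whole. A call with a gripper value outside its range is refused whole. The fingers move at their own pace and stop on an object; the grip force is fixed at half the most. Time passes only in rows, so rows that do not move let the fingers close. It gives the time, the measured TCP pose, the force, the opening and the grip force at its end, in the units of the state.
- manip.sense(): the state, without advancing time (a new reading comes with each control period).
- viewer.get_image(name): name is "side" or "top"; returns the picture (420x560x3 uint8, red, green, blue); there is no depth.
- viewer.calibration(name): a dict with "fov_y" (degrees; the focal length in pixels is half the picture's height over the tangent of half this angle, whatever the lens; pixels are square), "cx", "cy" (the principal point, pixels), "rvec" (rotation vector, rad) and "tvec" (3), from world to camera coordinates, as OpenCV has them. Camera axes: x right, y down, z forward; pixel columns grow to the right and rows downward; lengths in m; the calibration is good to about 2 mm. A picture is of the moment at which its call begins. calibration takes no time and is no camera call.
- manip.hand_in(): hands the job in; it is judged then, once.
The state is a dict: "clock": time; "joint_pos": joint angles; "joint_velocities": joint speeds; "effort": joint torques, N m; "tool_pos": TCP position; "orientation": TCP orientation; "wrist_force": force on the tool from outside, world axes, zero at the start; "ft_torque": the same for the moment, N m; "finger_gap": finger opening in m; "gripper_force": force on a finger pad.
Only numpy, scipy, OpenCV 4.12 (cv2) and the standard library are available. Lean on these libraries where they do the work, as an engineer would, in place of code of your own. Each camera call takes 0.05 s, during which the arm holds its last target. There are 200 camera calls.

## Working session

There is one attempt and no reset: what is moved stays moved. The work goes in short steps, Python scripts to look and compute and a tool call to move; the robot and the scene stay as the last step left them, time stands still between calls to the robot, and variables do not carry over. Pictures are saved under pics/ and viewed, at most 10 in all, crops included, and the job is handed in when it is done.

Besides the shell and the picture viewer there is one more tool, called after ">>>" as name(argument=value, ...), one argument or row to a line, values as JSON. arm_command: Moves the arm, as the interface text tells. Its arguments: {"type":"object","properties":{"dp":{"type":"array","items":{"type":"array","items":{"type":"number"}}},"delta_rot":{"type":"array","items":{"type":"array","items":{"type":"number"}}},"hand":{"type":"array","items":{"type":"number"}}},"required":["dp","delta_rot","hand"]}

```bash
mkdir -p pics
python3 - <<'E'
from rig import manip, viewer
import cv2
for n in("top","side"):
    im=viewer.get_image(n); cv2.imwrite(f"pics/{n}0.png",cv2.resize(im[:,:,::-1],(800,600),interpolation=cv2.INTER_CUBIC)); cv2.imwrite(f"pics/{n}raw.png",im[:,:,::-1])
    print(n,viewer.calibration(n))
print(manip.sense(),manip.pinch_z)
E
```

```text
top {'fov_y': 42.736981947899764, 'cx': 269.73218868575714, 'cy': 211.69183944805303, 'rvec': array([ 2.1816476 , -2.1340012 ,  0.13391486]), 'tvec': array([0.03531482, 0.54483215, 1.10625002])}
side {'fov_y': 51.53860971076196, 'cx': 278.23736354678937, 'cy': 208.95101474417373, 'rvec': array([ 2.20513178, -0.31311528,  0.16983277]), 'tvec': array([-0.51049298,  0.18467278,  1.01540082])}
{'clock': 0.1, 'joint_pos': array([ 1.30600590e+00,  1.26346296e-01, -4.05228044e-02,  1.40538288e+00,
        8.14452137e-06,  1.57080458e+00]), 'joint_velocities': array([-1.66747346e-04, -6.86575910e-04,  1.10597587e-03,  3.17779699e-04,
       -4.83999327e-05, -2.26802048e-04]), 'effort': array([-5.46249994e-04, -4.36905026e+01,  3.53603196e+01,  1.38303384e-02,
        8.00081921e-05,  8.83682418e-06]), 'tool_pos': array([0.13729806, 0.50634971, 0.23058514]), 'orientation': array([-4.14704104e-01, -3.11389816e+00,  2.26469692e-03]), 'wrist_force': array([-0.28897756, -0.11859337, -0.44687106]), 'ft_torque': array([-0.03184978,  0.01199303, -0.00502956]), 'gripper_force': 0.0, 'finger_gap': 0.08570925000727807} -0.0187
```

View pics/top0.png

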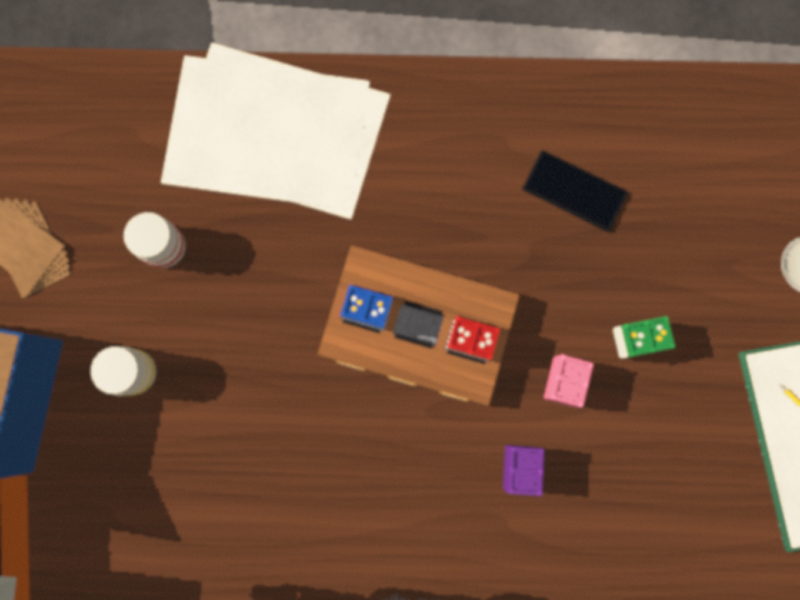

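View pics/side0.png

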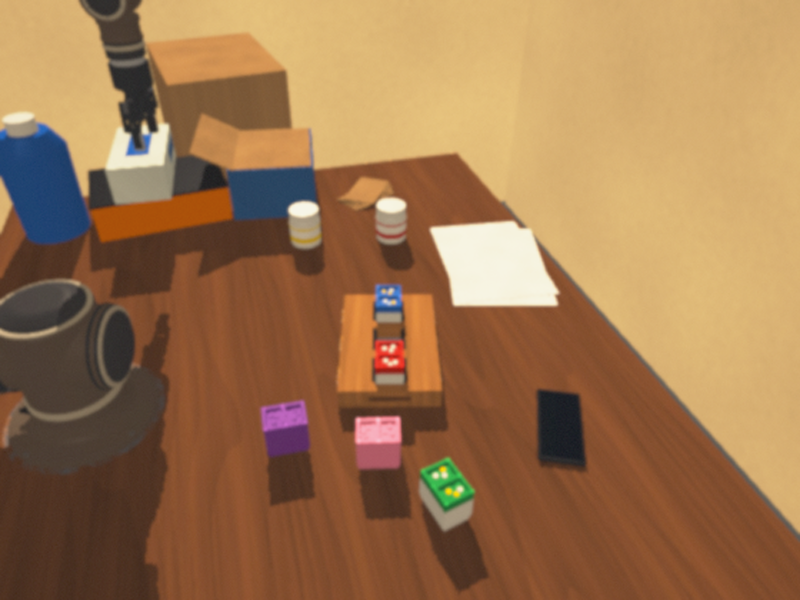

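```bash
cat > h.py <<'E'
import numpy as np,cv2
from rig import manip,viewer
def cam(n):
    c=viewer.calibration(n);f=210/np.tan(np.radians(c['fov_y']/2))
    K=np.array([[f,0,c['cx']],[0,f,c['cy']],[0,0,1]]);return K,cv2.Rodrigues(c['rvec'])[0],c['tvec']
def unproj(n,uv,z):
    K,R,t=cam(n);uv=np.atleast_2d(uv).astype(float)
    d=(np.linalg.inv(K)@np.c_[uv,np.ones(len(uv))].T).T@R;o=-R.T@t
    return o+d*((z-o[2])/d[:,2])[:,None]
def proj(n,P):
    K,R,t=cam(n);q=(K@(R@np.atleast_2d(P).T+t[:,None])).T;return q[:,:2]/q[:,2:]
def lid(n,im,col,z,roi=None):
    h=cv2.cvtColor(im,cv2.COLOR_RGB2HSV);H,S,V=[h[...,i].astype(int) for i in range(3)]
    m={'g':(H>45)&(H<80),'r':((H<4)|(H>176)),'b':(H>100)&(H<125)}[col]&(S>(190 if col=='r' else 150))&(V>(120 if col=='r' else 70))
    m=m.astype(np.uint8)
    if roi: k=np.zeros_like(m);k[roi[1]:roi[3],roi[0]:roi[2]]=1;m*=k
    m=cv2.morphologyEx(m,cv2.MORPH_CLOSE,np.ones((7,7)))
    _,lab,st,ce=cv2.connectedComponentsWithStats(m);i=1+np.argmax(st[1:,4])
    pts=np.argwhere(lab==i)[:,::-1]
    P=unproj(n,pts,z)[:,:2];r=cv2.minAreaRect((P*1000).astype(np.float32))
    return ce[i].round(1),st[i,4],P.mean(0).round(4),np.round(r[0],1),np.round(r[1],1),round(r[2],1)
E
python3 - <<'E'
from h import *
t=cv2.imread('pics/topraw.png')[:,:,::-1];s=cv2.imread('pics/sideraw.png')[:,:,::-1]
for c,z,roi,roi2 in(('g',.064,(410,200,490,260),(280,310,345,360)),('r',.076,(300,210,360,260),(255,230,290,270)),('b',.076,(230,190,280,240),(255,195,290,225))):
    print(c,lid('top',t,c,z,roi));print(c,lid('side',s,c,z,roi2))
a=t[165:290,215:375];cv2.imwrite('pics/c1.png',cv2.resize(np.ascontiguousarray(a[:,:,::-1]),None,fx=4.7,fy=4.7,interpolation=cv2.INTER_CUBIC))
E
```

```text
g (array([455. , 235.1]), np.int32(531), array([ 0.5001, -0.3347]), array([ 500. , -332.3]), array([42.1, 63.6]), 12.5)
g (array([312.8, 339.5]), np.int32(626), array([ 0.5002, -0.3396]), array([ 500.4, -336.9]), array([46.2, 65.3]), 12.7)
r (array([331.7, 236.1]), np.int32(546), array([ 0.4915, -0.0797]), array([491.8, -80.3]), array([61.7, 44.6]), 75.6)
r (array([272.2, 249.6]), np.int32(392), array([ 0.491, -0.087]), array([490.9, -86.1]), array([72.2, 46.3]), 74.2)
b (array([256.3, 214.2]), np.int32(630), array([0.533 , 0.0746]), array([533.1,  74.6]), array([60.1, 44.3]), 75.0)
b (array([271.8, 210.8]), np.int32(174), array([0.5307, 0.056 ]), array([533.6,  65.9]), array([65.2, 41.5]), 75.0)
```

View pics/c1.png

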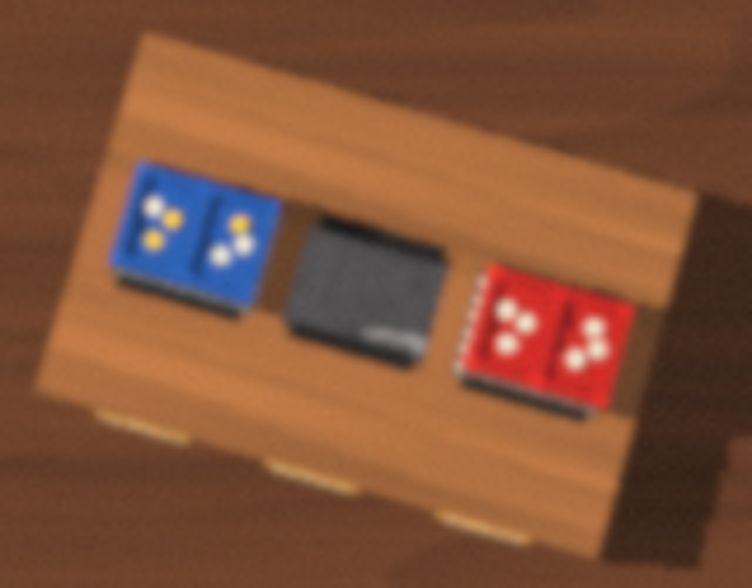

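Run:
```python
from h import *
c=np.array([(147,33),(697,192),(602,558),(38,392)])/4.7-.4+[215,165]
P=unproj('top',c,.04);print(P.round(4),P.mean(0).round(4))
for i in range(4): d=P[(i+1)%4]-P[i];print(np.linalg.norm(d).round(4),np.degrees(np.arctan2(d[1],d[0])).round(1))
for n in('top','side'): K,R,t=cam(n);print(n,(-R.T@t).round(3))
p=np.array([(315,215),(447,258),(415,368),(287,325)])/4.7-.4+[215,165];print('pocket',unproj('top',p,.04).mean(0))
s=cv2.imread('pics/sideraw.png')[195:300,225:345];cv2.imwrite('pics/c2.png',cv2.resize(s,None,fx=5.5,fy=5.5,interpolation=cv2.INTER_CUBIC))
```

```text
[[ 0.628   0.1001  0.04  ]
 [ 0.5608 -0.1494  0.04  ]
 [ 0.3965 -0.1075  0.04  ]
 [ 0.4643  0.1441  0.04  ]] [ 0.5124 -0.0032  0.04  ]
0.2584 -105.1
0.1695 165.7
0.2606 74.9
0.1695 -15.1
top [0.404 0.046 1.165]
side [ 0.284 -0.81   0.768]
pocket [ 0.51261247 -0.00120247  0.04      ]
```

>>> arm_command(
  dp=[
    [0.066, -0.152, 0],
    [0.066, -0.152, 0],
    [0.066, -0.152, 0],
    [0.066, -0.152, 0],
    [0.066, -0.152, 0],
    [0.066, -0.152, 0],
    [0.066, -0.152, 0],
    [0.066, -0.152, 0],
  ],
  delta_rot=[
    [0, 0, -0.0216],
    [0, 0, -0.0216],
    [0, 0, -0.0216],
    [0, 0, -0.0216],
    [0, 0, -0.0216],
    [0, 0, -0.0216],
    [0, 0, -0.0216],
    [0, 0, -0.0216],
  ],
  hand=[1, 1, 1, 1, 1, 1, 1, 1],
)

```text
clock: 0.9
tool_pos: [0.2958, 0.14, 0.2312]
orientation: [1.969, 2.447, 0.001]
wrist_force: [1.7, -0.1, -0.7]
finger_gap: 0.0851
gripper_force: 0.0
```

>>> arm_command(
  dp=[
    [0.066, -0.152, 0],
    [0.066, -0.152, 0],
    [0.066, -0.152, 0],
    [0.066, -0.152, 0],
    [0.066, -0.152, 0],
    [0.066, -0.152, 0],
    [0.066, -0.152, 0],
    [0.066, -0.152, 0],
  ],
  delta_rot=[
    [0, 0, 0],
    [0, 0, 0],
    [0, 0, 0],
    [0, 0, 0],
    [0, 0, 0],
    [0, 0, 0],
    [0, 0, 0],
    [0, 0, 0],
  ],
  hand=[1, 1, 1, 1, 1, 1, 1, 1],
)

```text
clock: 1.7
tool_pos: [0.4543, -0.2251, 0.2309]
orientation: [-1.965, -2.451, -0.0]
wrist_force: [1.0, 0.3, 1.0]
finger_gap: 0.0855
gripper_force: 0.0
```

>>> arm_command(
  dp=[
    [0.051, -0.121, -0.11],
    [0.051, -0.121, -0.11],
    [0.051, -0.121, -0.11],
    [0, 0, 0],
    [0, 0, 0],
  ],
  delta_rot=[
    [0, 0, 0],
    [0, 0, 0],
    [0, 0, 0],
    [0, 0, 0],
    [0, 0, 0],
  ],
  hand=[1, 1, 1, 1, 1],
)

```text
clock: 2.2
tool_pos: [0.498, -0.3289, 0.1331]
orientation: [-1.963, -2.448, 0.0]
wrist_force: [-0.7, -0.2, 0.7]
finger_gap: 0.0849
gripper_force: 0.0
```

Run:
```python
from h import *
s=viewer.get_image('side');t=viewer.get_image('top')
a=cv2.resize(s[260:390,250:390],None,fx=3.5,fy=3.5,interpolation=cv2.INTER_CUBIC)[:455,:490]
b=cv2.resize(t[180:310,400:485],None,fx=3.5,fy=3.5,interpolation=cv2.INTER_CUBIC)[:455]
cv2.imwrite('pics/c3.png',np.hstack([a,b])[:,:,::-1]);print(manip.sense()['tool_pos'])
```

```text
[ 0.49887355 -0.32841789  0.13588735]
```

View pics/c3.png

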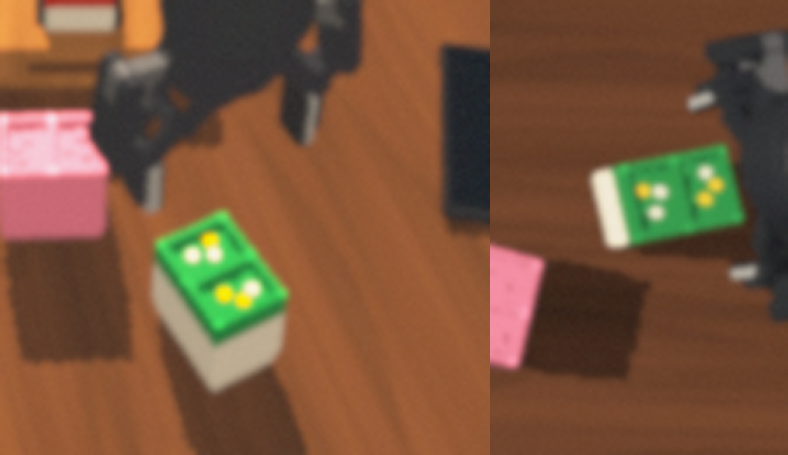

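>>> arm_command(
  dp=[
    [0.004, -0.022, -0.08],
    [0, 0, -0.12],
    [0, 0, -0.1],
    [0, 0, -0.04],
    [0, 0, 0],
    [0, 0, 0],
  ],
  delta_rot=[
    [0, 0, 0],
    [0, 0, 0],
    [0, 0, 0],
    [0, 0, 0],
    [0, 0, 0],
    [0, 0, 0],
  ],
  hand=[1, 1, 1, 1, 1, 1],
)

```text
clock: 2.9
tool_pos: [0.501, -0.3356, 0.0351]
orientation: [1.961, 2.451, 0.0]
wrist_force: [0.5, 0.2, -0.1]
finger_gap: 0.0854
gripper_force: 0.0
```

>>> arm_command(
  dp=[
    [0, 0, 0],
    [0, 0, 0],
    [0, 0, 0],
    [0, 0, 0],
    [0, 0, 0],
    [0, 0, 0],
  ],
  delta_rot=[
    [0, 0, 0],
    [0, 0, 0],
    [0, 0, 0],
    [0, 0, 0],
    [0, 0, 0],
    [0, 0, 0],
  ],
  hand=[0, 0, 0, 0, 0, 0],
)

```text
clock: 3.5
tool_pos: [0.5009, -0.336, 0.0344]
orientation: [1.962, 2.45, 0.001]
wrist_force: [0.6, -0.2, 5.4]
finger_gap: 0.0454
gripper_force: 62.1
```

>>> arm_command(
  dp=[
    [0, 0, 0.06],
    [0, 0, 0.12],
    [0, 0, 0.13],
    [0, 0, 0.07],
    [0, 0, 0],
  ],
  delta_rot=[
    [0, 0, 0],
    [0, 0, 0],
    [0, 0, 0],
    [0, 0, 0],
    [0, 0, 0],
  ],
  hand=[0, 0, 0, 0, 0],
)

```text
clock: 4.0
tool_pos: [0.5016, -0.3366, 0.1508]
orientation: [1.96, 2.447, 0.001]
wrist_force: [0.7, -0.9, -1.7]
finger_gap: 0.0452
gripper_force: 61.4
```

>>> arm_command(
  dp=[
    [0.005, 0.1, 0],
    [0.005, 0.15, 0],
    [0.005, 0.16, 0],
    [0.005, 0.16, 0],
    [0.005, 0.16, 0],
    [0.005, 0.16, 0],
    [0.005, 0.14, 0],
    [0.004, 0.079, 0],
  ],
  delta_rot=[
    [0, 0, -0.009],
    [0, 0, -0.01],
    [0, 0, -0.01],
    [0, 0, -0.01],
    [0, 0, -0.01],
    [0, 0, -0.01],
    [0, 0, -0.01],
    [0, 0, -0.008],
  ],
  hand=[0, 0, 0, 0, 0, 0, 0, 0],
)

```text
clock: 4.8
tool_pos: [0.5106, 0.0001, 0.1454]
orientation: [-2.492, -1.909, 0.002]
wrist_force: [1.0, -0.6, -1.3]
finger_gap: 0.0452
gripper_force: 61.4
```

>>> arm_command(
  dp=[
    [0, 0, -0.05],
    [0, 0, -0.05],
    [0, 0, 0],
    [0, 0, 0],
  ],
  delta_rot=[
    [0, 0, 0],
    [0, 0, 0],
    [0, 0, 0],
    [0, 0, 0],
  ],
  hand=[0, 0, 0, 0],
)

```text
clock: 5.2
tool_pos: [0.511, -0.0028, 0.116]
orientation: [-2.493, -1.909, 0.003]
wrist_force: [1.0, 0.7, -0.4]
finger_gap: 0.0453
gripper_force: 61.5
```

Run:
```python
from h import *
s=viewer.get_image('side');t=viewer.get_image('top');cv2.imwrite('pics/s4.png',s[:,:,::-1])
q=manip.sense();print(q['tool_pos'],q['orientation'],q['wrist_force'],q['joint_pos'])
p=q['tool_pos'];zb=p[2]-.034
print(lid('side',s,'g',zb+.064,(220,150,330,300)))
cv2.imwrite('pics/c4.png',cv2.resize(s[170:290,210:350],None,fx=5,fy=5,interpolation=cv2.INTER_CUBIC)[:,:,::-1])
```

```text
[ 0.51185914 -0.00303308  0.11717103] [2.49449354e+00 1.90966890e+00 8.91083435e-05] [-0.06682427 -1.08105569 -1.06476446] [-5.92591443e-03  1.26138326e-01 -2.90535514e-01  1.15405122e+00
  6.54243970e-07  1.82890389e+00]
(array([271.3, 207.8]), np.int32(211), array([ 0.5073, -0.0216]), array([509.3, -11.9]), array([67.5, 38.9]), 74.3)
```

View pics/c4.png

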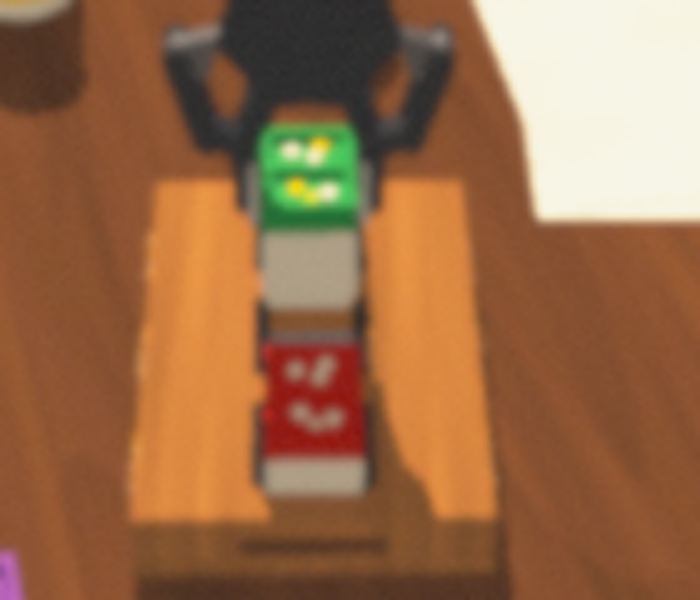

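Run:
```python
from h import *
a=np.radians(-15.1);X=np.array([np.cos(a),np.sin(a),0]);Y=np.array([-np.sin(a),np.cos(a),0])
def show(c,z):
    for nm,zz,d in(('far top',z+.064,.032),('near top',z+.064,-.032),('near bot',z,-.0295),('near taper',z+.014,-.032)):
        q=proj('side',np.array([*c,zz])+Y*d)[0];print(nm,((q-[210,170]+.4)*5).round(1))
show((.5119,-.003),.083);print('red');show((.4916,-.0805),.012)
for dx in(-.085,.085): q=proj('side',np.array([.5124,-.0032,.04])+X*dx-Y*.13)[0];print('rack near',((q-[210,170]+.4)*5).round(1))
for dx in(-.085,.085): q=proj('side',np.array([.5124,-.0032,.04])+X*dx+Y*.13)[0];print('rack far',((q-[210,170]+.4)*5).round(1))
```

```text
far top [306.6 128.2]
near top [308.1 207.8]
near bot [307.9 308.9]
near taper [308. 290.]
red
far top [309.5 345. ]
near top [311.1 437.2]
near bot [310.8 531.3]
near taper [310.9 514.3]
rack near [126.8 522.8]
rack near [495.1 519.2]
rack far [152.7 183.4]
rack far [458.1 181.7]
```

>>> arm_command(
  dp=[
    [0, 0, -0.06],
    [0, 0, -0.06],
    [0, 0, -0.03],
    [0, 0, 0],
  ],
  delta_rot=[
    [0, 0, 0],
    [0, 0, 0],
    [0, 0, 0],
    [0, 0, 0],
  ],
  hand=[0, 0, 0, 0],
)

```text
clock: 5.7
tool_pos: [0.5111, -0.003, 0.0712]
orientation: [-2.494, -1.909, 0.002]
wrist_force: [-0.5, 0.2, -1.5]
finger_gap: 0.0451
gripper_force: 61.5
```

>>> arm_command(
  dp=[
    [0, 0, -0.013],
    [0, 0, -0.013],
    [0, 0, -0.013],
    [0, 0, 0],
  ],
  delta_rot=[
    [0, 0, 0],
    [0, 0, 0],
    [0, 0, 0],
    [0, 0, 0],
  ],
  hand=[0, 0, 0, 0],
)

```text
clock: 6.1
tool_pos: [0.5123, -0.0028, 0.0606]
orientation: [2.493, 1.91, 0.002]
wrist_force: [1.2, 0.2, -1.2]
finger_gap: 0.0451
gripper_force: 61.6
```

Foot is in the mouth without contact; pressing on.

>>> arm_command(
  dp=[
    [0, 0, -0.012],
    [0, 0, -0.012],
    [0, 0, -0.01],
    [0, 0, 0],
  ],
  delta_rot=[
    [0, 0, 0],
    [0, 0, 0],
    [0, 0, 0],
    [0, 0, 0],
  ],
  hand=[0, 0, 0, 0],
)

```text
clock: 6.5
tool_pos: [0.5126, -0.0031, 0.0514]
orientation: [2.493, 1.909, 0.002]
wrist_force: [-0.6, -1.7, 7.1]
finger_gap: 0.0452
gripper_force: 62.5
```

>>> arm_command(
  dp=[
    [0, 0, -0.007],
    [0, 0, -0.007],
    [0, 0, 0],
  ],
  delta_rot=[
    [0, 0, 0],
    [0, 0, 0],
    [0, 0, 0],
  ],
  hand=[0, 0, 0],
)

```text
clock: 6.8
tool_pos: [0.5127, -0.0031, 0.0472]
orientation: [2.493, 1.909, 0.002]
wrist_force: [-0.9, -2.0, 7.4]
finger_gap: 0.045
gripper_force: 62.5
```

>>> arm_command(
  dp=[
    [0, 0, -0.005],
    [0, 0, 0],
    [0, 0, 0],
  ],
  delta_rot=[
    [0, 0, 0],
    [0, 0, 0],
    [0, 0, 0],
  ],
  hand=[0, 0, 0],
)

```text
clock: 7.1
tool_pos: [0.5129, -0.0031, 0.046]
orientation: [2.492, 1.908, 0.003]
wrist_force: [-1.2, -1.6, 8.4]
finger_gap: 0.045
gripper_force: 62.8
```

>>> arm_command(
  dp=[
    [0, 0, -0.005],
    [0, 0, 0],
    [0, 0, 0],
  ],
  delta_rot=[
    [0, 0, 0],
    [0, 0, 0],
    [0, 0, 0],
  ],
  hand=[0, 0, 0],
)

```text
clock: 7.4
tool_pos: [0.5129, -0.0031, 0.0459]
orientation: [2.492, 1.908, 0.004]
wrist_force: [-5.5, -1.3, 20.4]
finger_gap: 0.0456
gripper_force: 64.1
```

>>> arm_command(
  dp=[
    [0, 0, -0.003],
    [0, 0, 0],
    [0, 0, 0],
  ],
  delta_rot=[
    [0, 0, 0],
    [0, 0, 0],
    [0, 0, 0],
  ],
  hand=[0, 0, 0],
)

```text
clock: 7.7
tool_pos: [0.513, -0.0031, 0.0458]
orientation: [2.492, 1.908, 0.005]
wrist_force: [-8.2, -1.3, 26.4]
finger_gap: 0.0453
gripper_force: 65.1
```

>>> arm_command(
  dp=[
    [0, 0, 0],
    [0, 0, 0],
    [0, 0, 0],
    [0, 0, 0],
    [0, 0, 0],
    [0, 0, 0],
  ],
  delta_rot=[
    [0, 0, 0],
    [0, 0, 0],
    [0, 0, 0],
    [0, 0, 0],
    [0, 0, 0],
    [0, 0, 0],
  ],
  hand=[1, 1, 1, 1, 1, 1],
)

```text
clock: 8.3
tool_pos: [0.5116, -0.0027, 0.0417]
orientation: [-2.494, -1.91, 0.001]
wrist_force: [-0.8, 0.8, -0.2]
finger_gap: 0.0858
gripper_force: 0.0
```

>>> arm_command(
  dp=[
    [0, 0, 0.05],
    [0, 0, 0.12],
    [0, 0, 0.13],
    [-0.03, -0.12, 0],
    [-0.03, -0.118, 0],
    [-0.009, -0.018, 0],
    [0, 0, 0],
    [0, 0, 0],
  ],
  delta_rot=[
    [0, 0, 0],
    [0, 0, 0],
    [0, 0, 0],
    [0, 0, 0],
    [0, 0, 0],
    [0, 0, 0],
    [0, 0, 0],
    [0, 0, 0],
  ],
  hand=[1, 1, 1, 1, 1, 1, 1, 1],
)

```text
clock: 9.1
tool_pos: [0.4911, -0.0792, 0.1318]
orientation: [-2.494, -1.91, -0.0]
wrist_force: [-1.2, -0.4, 0.2]
finger_gap: 0.0853
gripper_force: 0.0
```

Run:
```python
from h import *
s=viewer.get_image('side');t=viewer.get_image('top')
q=manip.sense();print(q['tool_pos'],q['orientation'])
a=cv2.resize(s[190:300,215:335],None,fx=3.3,fy=3.3,interpolation=cv2.INTER_CUBIC)[:363]
b=cv2.resize(t[180:290,215:335],None,fx=3.3,fy=3.3,interpolation=cv2.INTER_CUBIC)[:363]
cv2.imwrite('pics/c5.png',np.hstack([a,b])[:,:,::-1]);cv2.imwrite('pics/s5.png',s[:,:,::-1])
```

```text
[ 0.49124136 -0.07877593  0.13177119] [-2.49271106e+00 -1.91142939e+00  2.01334159e-06]
```

View pics/c5.png

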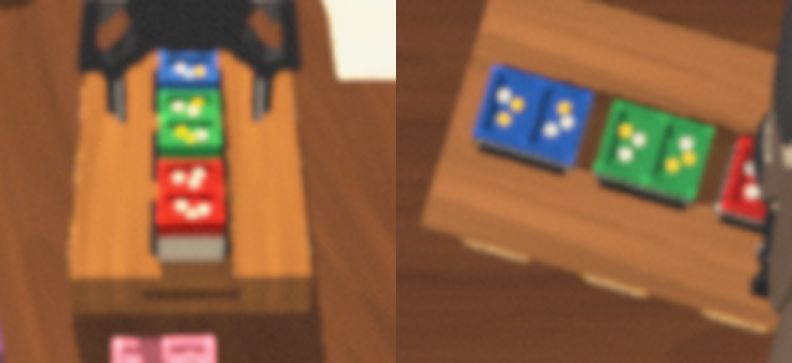

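>>> arm_command(
  dp=[
    [0.003, -0.003, -0.06],
    [0, 0, -0.1],
    [0, 0, -0.08],
    [0, 0, -0.044],
    [0, 0, 0],
  ],
  delta_rot=[
    [0, 0, 0],
    [0, 0, 0],
    [0, 0, 0],
    [0, 0, 0],
    [0, 0, 0],
  ],
  hand=[1, 1, 1, 1, 1],
)

```text
clock: 9.7
tool_pos: [0.4908, -0.0796, 0.045]
orientation: [-2.491, -1.91, 0.004]
wrist_force: [-0.8, 0.5, 0.5]
finger_gap: 0.0853
gripper_force: 0.0
```

>>> arm_command(
  dp=[
    [0, 0, 0],
    [0, 0, 0],
    [0, 0, 0],
    [0, 0, 0],
    [0, 0, 0],
    [0, 0, 0],
  ],
  delta_rot=[
    [0, 0, 0],
    [0, 0, 0],
    [0, 0, 0],
    [0, 0, 0],
    [0, 0, 0],
    [0, 0, 0],
  ],
  hand=[0, 0, 0, 0, 0, 0],
)

```text
clock: 10.3
tool_pos: [0.4927, -0.0805, 0.0483]
orientation: [2.493, 1.909, 0.003]
wrist_force: [-1.3, 0.6, 5.8]
finger_gap: 0.0454
gripper_force: 61.0
```

>>> arm_command(
  dp=[
    [0.001, -0.0003, 0],
    [0.001, -0.0003, 0],
    [0.001, -0.0003, 0.001],
    [0.001, -0.0003, 0.001],
    [0, 0, 0],
  ],
  delta_rot=[
    [0.00094, 0.0035, 0],
    [0.00094, 0.0035, 0],
    [0.00094, 0.0035, 0],
    [0.00094, 0.0035, 0],
    [0, 0, 0],
  ],
  hand=[0, 0, 0, 0, 0],
)

```text
clock: 10.8
tool_pos: [0.4945, -0.081, 0.0496]
orientation: [-2.437, -1.866, 0.083]
wrist_force: [-3.5, 1.4, 12.5]
finger_gap: 0.045
gripper_force: 62.6
```

```bash
cat > st.py <<'E'
from h import *
a=np.radians(-15.1);X=np.array([np.cos(a),np.sin(a),0]);q=manip.sense();R=cv2.Rodrigues(q['orientation'])[0]
z=-R[:,2];Y=np.array([-X[1],X[0],0]);print('lean',(z@X).round(3),(z@Y).round(3),'pos',q['tool_pos'].round(4),'F',q['wrist_force'].round(1),'M',q['ft_torque'].round(2),q['clock'].round(2))
E
python3 st.py
```

```text
Traceback (most recent call last):
  File "st.py", line 3, in <module>
    z=-R[:,2];Y=np.array([-X[1],X[0],0]);print('lean',(z@X).round(3),(z@Y).round(3),'pos',q['tool_pos'].round(4),'F',q['wrist_force'].round(1),'M',q['ft_torque'].round(2),q['clock'].round(2))
                                                                                                                                                                           ^^^^^^^^^^^^^^^^
AttributeError: 'float' object has no attribute 'round'
```

```bash
sed -i "s/,q\['clock'\].round(2)//" st.py; python3 st.py
```

```text
lean 0.089 -0.0 pos [ 0.4945 -0.081   0.0496] F [-3.5  1.4 12.5] M [ 0.27  0.65 -0.08]
```

>>> arm_command(
  dp=[
    [-0.002, 0.0005, 0.001],
    [-0.002, 0.0005, 0.001],
    [-0.002, 0.0005, 0.001],
    [-0.002, 0.0005, 0.001],
    [0, 0, 0],
  ],
  delta_rot=[
    [-0.0019, -0.0069, 0],
    [-0.0019, -0.0069, 0],
    [-0.0019, -0.0069, 0],
    [-0.0019, -0.0069, 0],
    [0, 0, 0],
  ],
  hand=[0, 0, 0, 0, 0],
)

```text
clock: 11.3
tool_pos: [0.4902, -0.0799, 0.0498]
orientation: [2.435, 1.865, 0.085]
wrist_force: [-0.3, 1.4, 1.9]
finger_gap: 0.0448
gripper_force: 61.9
```

```bash
python3 st.py
```

```text
lean -0.091 0.0 pos [ 0.4902 -0.0799  0.0498] F [-0.3  1.4  1.9] M [ 0.17  0.34 -0.06]
```

>>> arm_command(
  dp=[
    [0.0022, -0.0006, 0.001],
    [0.0022, -0.0006, 0.001],
    [0.0022, -0.0006, 0.001],
    [0.0022, -0.0006, 0.001],
    [-0.0023, 0.0006, 0.001],
    [-0.0023, 0.0006, 0.001],
    [-0.0023, 0.0006, 0.001],
    [-0.0023, 0.0006, 0.001],
  ],
  delta_rot=[
    [0.0019, 0.0069, 0],
    [0.0019, 0.0069, 0],
    [0.0019, 0.0069, 0],
    [0.0019, 0.0069, 0],
    [-0.0019, -0.0069, 0],
    [-0.0019, -0.0069, 0],
    [-0.0019, -0.0069, 0],
    [-0.0019, -0.0069, 0],
  ],
  hand=[0, 0, 0, 0, 0, 0, 0, 0],
)

```text
clock: 12.1
tool_pos: [0.4913, -0.0804, 0.0513]
orientation: [2.435, 1.866, 0.084]
wrist_force: [1.5, 0.1, 0.0]
finger_gap: 0.0446
gripper_force: 62.3
```

```bash
python3 st.py
```

```text
lean -0.091 0.001 pos [ 0.4913 -0.0804  0.0513] F [1.5 0.1 0. ] M [0.11 0.09 0.19]
```

>>> arm_command(
  dp=[
    [0.0034, -0.0009, 0.0014],
    [0.0034, -0.0009, 0.0014],
    [0.0034, -0.0009, 0.0014],
    [0, 0, 0],
    [-0.0037, 0.001, 0.0014],
    [-0.0037, 0.001, 0.0014],
    [-0.0037, 0.001, 0.0014],
    [0, 0, 0],
  ],
  delta_rot=[
    [0.0025, 0.0092, 0],
    [0.0025, 0.0092, 0],
    [0.0025, 0.0092, 0],
    [0, 0, 0],
    [-0.0025, -0.0092, 0],
    [-0.0025, -0.0092, 0],
    [-0.0025, -0.0092, 0],
    [0, 0, 0],
  ],
  hand=[0, 0, 0, 0, 0, 0, 0, 0],
)

```text
clock: 12.9
tool_pos: [0.4895, -0.08, 0.0538]
orientation: [2.435, 1.865, 0.085]
wrist_force: [1.4, -1.8, -6.3]
finger_gap: 0.045
gripper_force: 62.9
```

```bash
python3 st.py
python3 - <<'E'
from h import *
s=viewer.get_image('side');s0=cv2.imread('pics/sideraw.png')[:,:,::-1]
f=3.3;g=lambda i:cv2.resize(i[190:300,215:335],None,fx=f,fy=f,interpolation=cv2.INTER_CUBIC)
cv2.imwrite('pics/c6.png',np.hstack([g(s0),g(s)])[:,:,::-1])
E
```

```text
lean -0.092 0.001 pos [ 0.4895 -0.08    0.0538] F [ 1.4 -1.8 -6.3] M [-0.24 -0.07 -0.14]
```

View pics/c6.png

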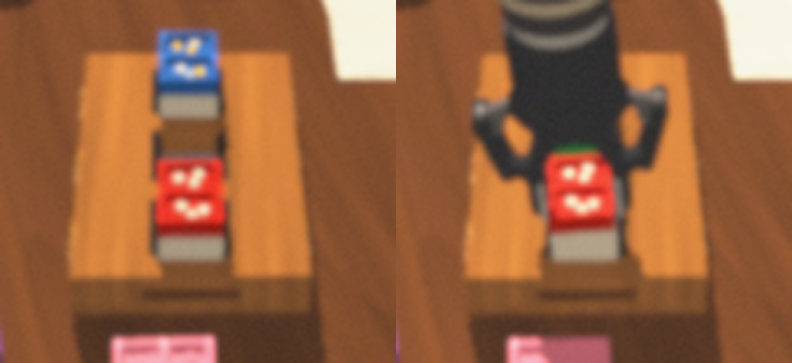

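>>> arm_command(
  dp=[
    [0.0029, -0.0008, 0.0012],
    [0.0029, -0.0008, 0.0012],
    [0.0029, -0.0008, 0.0012],
    [0.0029, -0.0008, 0],
    [-0.003, 0.0008, 0.0012],
    [-0.003, 0.0008, 0.0012],
    [-0.003, 0.0008, 0.0012],
    [-0.003, 0.0008, 0],
  ],
  delta_rot=[
    [0.0019, 0.0069, 0],
    [0.0019, 0.0069, 0],
    [0.0019, 0.0069, 0],
    [0.0019, 0.0069, 0],
    [-0.0019, -0.0069, 0],
    [-0.0019, -0.0069, 0],
    [-0.0019, -0.0069, 0],
    [-0.0019, -0.0069, 0],
  ],
  hand=[0, 0, 0, 0, 0, 0, 0, 0],
)

```text
clock: 13.75
tool_pos: [0.4912, -0.0804, 0.0558]
orientation: [2.436, 1.866, 0.083]
wrist_force: [1.0, -0.3, -1.0]
finger_gap: 0.0454
gripper_force: 63.7
```

```bash
python3 st.py
```

```text
lean -0.09 0.001 pos [ 0.4912 -0.0804  0.0558] F [ 1.  -0.3 -1. ] M [-0.07  0.17  0.14]
```

>>> arm_command(
  dp=[
    [0.0032, -0.0009, 0.0012],
    [0.0032, -0.0009, 0.0012],
    [0.0032, -0.0009, 0.0012],
    [0.0032, -0.0009, 0],
    [-0.0034, 0.0009, 0.0012],
    [-0.0034, 0.0009, 0.0012],
    [-0.0034, 0.0009, 0.0012],
    [-0.0034, 0.0009, 0],
  ],
  delta_rot=[
    [0.0019, 0.0069, 0],
    [0.0019, 0.0069, 0],
    [0.0019, 0.0069, 0],
    [0.0019, 0.0069, 0],
    [-0.0019, -0.0069, 0],
    [-0.0019, -0.0069, 0],
    [-0.0019, -0.0069, 0],
    [-0.0019, -0.0069, 0],
  ],
  hand=[0, 0, 0, 0, 0, 0, 0, 0],
)

```text
clock: 14.55
tool_pos: [0.4911, -0.0805, 0.0582]
orientation: [2.435, 1.866, 0.083]
wrist_force: [-0.2, -0.9, 1.4]
finger_gap: 0.0452
gripper_force: 64.4
```

```bash
python3 st.py
```

```text
lean -0.09 0.001 pos [ 0.4911 -0.0805  0.0582] F [-0.2 -0.9  1.4] M [-0.16  0.2   0.11]
```

>>> arm_command(
  dp=[
    [0.0036, -0.001, 0.0013],
    [0.0036, -0.001, 0.0013],
    [0.0036, -0.001, 0.0013],
    [0.0036, -0.001, 0],
    [-0.0038, 0.001, 0.0013],
    [-0.0038, 0.001, 0.0013],
    [-0.0038, 0.001, 0.0013],
    [-0.0038, 0.001, 0],
  ],
  delta_rot=[
    [0.0019, 0.0069, 0],
    [0.0019, 0.0069, 0],
    [0.0019, 0.0069, 0],
    [0.0019, 0.0069, 0],
    [-0.0019, -0.0069, 0],
    [-0.0019, -0.0069, 0],
    [-0.0019, -0.0069, 0],
    [-0.0019, -0.0069, 0],
  ],
  hand=[0, 0, 0, 0, 0, 0, 0, 0],
)

```text
clock: 15.35
tool_pos: [0.491, -0.0804, 0.0609]
orientation: [2.435, 1.865, 0.084]
wrist_force: [-1.0, -0.3, 3.3]
finger_gap: 0.045
gripper_force: 64.8
```

>>> arm_command(
  dp=[
    [0.0039, -0.001, 0.0013],
    [0.0039, -0.001, 0.0013],
    [0.0039, -0.001, 0.0013],
    [0.0039, -0.001, 0],
    [-0.004, 0.0011, 0.0013],
    [-0.004, 0.0011, 0.0013],
    [-0.004, 0.0011, 0.0013],
    [-0.004, 0.0011, 0],
  ],
  delta_rot=[
    [0.0019, 0.0069, 0],
    [0.0019, 0.0069, 0],
    [0.0019, 0.0069, 0],
    [0.0019, 0.0069, 0],
    [-0.0019, -0.0069, 0],
    [-0.0019, -0.0069, 0],
    [-0.0019, -0.0069, 0],
    [-0.0019, -0.0069, 0],
  ],
  hand=[0, 0, 0, 0, 0, 0, 0, 0],
)

```text
clock: 16.15
tool_pos: [0.4908, -0.0806, 0.0632]
orientation: [2.435, 1.865, 0.083]
wrist_force: [-0.4, -1.0, 3.4]
finger_gap: 0.0449
gripper_force: 64.9
```

```bash
python3 st.py
```

```text
lean -0.091 0.002 pos [ 0.4908 -0.0806  0.0632] F [-0.4 -1.   3.4] M [-0.35  0.33  0.14]
```

>>> arm_command(
  dp=[
    [0.0043, -0.0012, 0.0013],
    [0.0043, -0.0012, 0.0013],
    [0.0043, -0.0012, 0.0013],
    [0.0043, -0.0012, 0],
    [-0.0044, 0.0012, 0.0013],
    [-0.0044, 0.0012, 0.0013],
    [-0.0044, 0.0012, 0.0013],
    [-0.0044, 0.0012, 0],
  ],
  delta_rot=[
    [0.0019, 0.0069, 0],
    [0.0019, 0.0069, 0],
    [0.0019, 0.0069, 0],
    [0.0019, 0.0069, 0],
    [-0.0019, -0.0069, 0],
    [-0.0019, -0.0069, 0],
    [-0.0019, -0.0069, 0],
    [-0.0019, -0.0069, 0],
  ],
  hand=[0, 0, 0, 0, 0, 0, 0, 0],
)

```text
clock: 16.95
tool_pos: [0.491, -0.0805, 0.0654]
orientation: [2.435, 1.865, 0.084]
wrist_force: [1.3, -1.4, 1.0]
finger_gap: 0.045
gripper_force: 64.4
```

>>> arm_command(
  dp=[
    [0.0046, -0.0012, 0.0013],
    [0.0046, -0.0012, 0.0013],
    [0.0046, -0.0012, 0.0013],
    [0.0046, -0.0012, 0],
    [-0.0047, 0.0013, 0.0013],
    [-0.0047, 0.0013, 0.0013],
    [-0.0047, 0.0013, 0.0013],
    [-0.0047, 0.0013, 0],
  ],
  delta_rot=[
    [0.0019, 0.0069, 0],
    [0.0019, 0.0069, 0],
    [0.0019, 0.0069, 0],
    [0.0019, 0.0069, 0],
    [-0.0019, -0.0069, 0],
    [-0.0019, -0.0069, 0],
    [-0.0019, -0.0069, 0],
    [-0.0019, -0.0069, 0],
  ],
  hand=[0, 0, 0, 0, 0, 0, 0, 0],
)

```text
clock: 17.75
tool_pos: [0.4903, -0.0803, 0.0674]
orientation: [2.436, 1.865, 0.082]
wrist_force: [0.8, -1.0, 0.7]
finger_gap: 0.0447
gripper_force: 64.5
```

>>> arm_command(
  dp=[
    [0.005, -0.0013, 0.0013],
    [0.005, -0.0013, 0.0013],
    [0.005, -0.0013, 0.0013],
    [0.005, -0.0013, 0],
    [-0.0051, 0.0014, 0.0013],
    [-0.0051, 0.0014, 0.0013],
    [-0.0051, 0.0014, 0.0013],
    [-0.0051, 0.0014, 0],
  ],
  delta_rot=[
    [0.0019, 0.0069, 0],
    [0.0019, 0.0069, 0],
    [0.0019, 0.0069, 0],
    [0.0019, 0.0069, 0],
    [-0.0019, -0.0069, 0],
    [-0.0019, -0.0069, 0],
    [-0.0019, -0.0069, 0],
    [-0.0019, -0.0069, 0],
  ],
  hand=[0, 0, 0, 0, 0, 0, 0, 0],
)

```text
clock: 18.55
tool_pos: [0.4902, -0.0802, 0.0698]
orientation: [2.436, 1.865, 0.083]
wrist_force: [1.0, -1.3, -0.2]
finger_gap: 0.0449
gripper_force: 64.7
```

```bash
python3 st.py
```

```text
lean -0.09 0.001 pos [ 0.4902 -0.0802  0.0698] F [ 1.  -1.3 -0.2] M [-0.25  0.1   0.01]
```

>>> arm_command(
  dp=[
    [0.0053, -0.0014, 0.0013],
    [0.0053, -0.0014, 0.0013],
    [0.0053, -0.0014, 0.0013],
    [0.0053, -0.0014, 0],
    [-0.0054, 0.0014, 0.0013],
    [-0.0054, 0.0014, 0.0013],
    [-0.0054, 0.0014, 0.0013],
    [-0.0054, 0.0014, 0],
  ],
  delta_rot=[
    [0.0019, 0.0069, 0],
    [0.0019, 0.0069, 0],
    [0.0019, 0.0069, 0],
    [0.0019, 0.0069, 0],
    [-0.0019, -0.0069, 0],
    [-0.0019, -0.0069, 0],
    [-0.0019, -0.0069, 0],
    [-0.0019, -0.0069, 0],
  ],
  hand=[0, 0, 0, 0, 0, 0, 0, 0],
)

```text
clock: 19.35
tool_pos: [0.4901, -0.08, 0.0721]
orientation: [2.436, 1.866, 0.083]
wrist_force: [0.3, -1.2, -0.9]
finger_gap: 0.045
gripper_force: 64.7
```

>>> arm_command(
  dp=[
    [0.0055, -0.0014, 0.0013],
    [0.0055, -0.0014, 0.0013],
    [0, 0, 0.003],
    [0, 0, 0.006],
    [0, 0, 0.01],
    [0, 0, 0.015],
    [0, 0, 0.015],
    [0, 0, 0.012],
  ],
  delta_rot=[
    [0.0019, 0.0069, 0],
    [0.0019, 0.0069, 0],
    [0, 0, 0],
    [0, 0, 0],
    [0, 0, 0],
    [0, 0, 0],
    [0, 0, 0],
    [0, 0, 0],
  ],
  hand=[0, 0, 0, 0, 0, 0, 0, 0],
)

```text
clock: 20.15
tool_pos: [0.4925, -0.0806, 0.0917]
orientation: [2.494, 1.91, -0.001]
wrist_force: [-0.3, -0.1, -0.8]
finger_gap: 0.0449
gripper_force: 64.7
```

>>> arm_command(
  dp=[
    [0, 0, 0],
    [0, 0, 0],
    [0, 0, 0],
    [0, 0, 0],
  ],
  delta_rot=[
    [0, 0, 0],
    [0, 0, 0],
    [0, 0, 0],
    [0, 0, 0],
  ],
  hand=[0, 0, 0, 0],
)

```text
clock: 20.55
tool_pos: [0.4923, -0.0806, 0.0907]
orientation: [-2.493, -1.91, 0.002]
wrist_force: [-0.2, 0.2, -1.6]
finger_gap: 0.0449
gripper_force: 64.7
```

```bash
python3 st.py
python3 - <<'E'
from h import *
s=viewer.get_image('side');t=viewer.get_image('top')
f=3.3;g=lambda i,x:cv2.resize(i[180:300,x:x+120],None,fx=f,fy=f,interpolation=cv2.INTER_CUBIC)
cv2.imwrite('pics/c7.png',np.hstack([g(s,215),g(t,215)])[:,:,::-1])
E
```

```text
lean 0.001 0.001 pos [ 0.4923 -0.0806  0.0907] F [-0.2  0.2 -1.6] M [ 0.    0.03 -0.01]
```

View pics/c7.png

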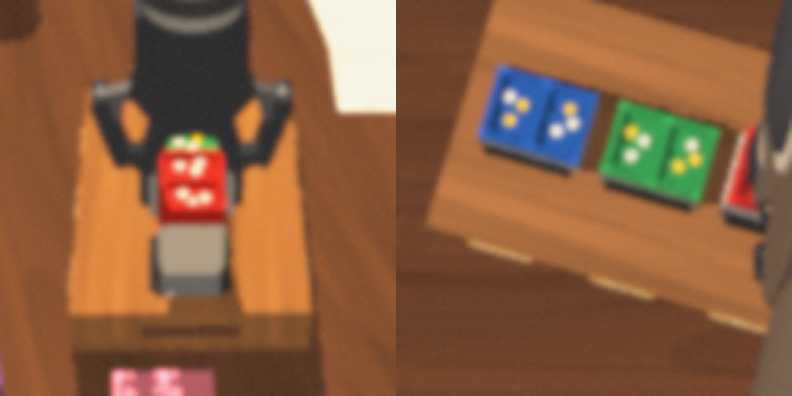

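Run:
```python
from h import *
t=viewer.get_image('top');t0=cv2.imread('pics/topraw.png')[:,:,::-1]
for i in(t0,t): print(lid('top',i,'b',.076,(230,190,280,240)))
print(lid('top',t,'g',.076,(270,205,320,250)))
g=lambda i:cv2.cvtColor(np.ascontiguousarray(i[170:300,205:300]),cv2.COLOR_RGB2GRAY)
def ecc(a,b):
    W=np.eye(2,3,dtype=np.float32);c,W=cv2.findTransformECC(a,b,W,cv2.MOTION_EUCLIDEAN,(3,100,1e-6));return c,W
m=(slice(215,290),slice(215,260))
a,b=[cv2.cvtColor(np.ascontiguousarray(i[m]),cv2.COLOR_RGB2GRAY) for i in(t0,t)];print(ecc(a,b))
s=viewer.get_image('side');s0=cv2.imread('pics/sideraw.png')[:,:,::-1];m=(slice(245,290),slice(225,258))
a,b=[cv2.cvtColor(np.ascontiguousarray(i[m]),cv2.COLOR_RGB2GRAY) for i in(s0,s)];print(ecc(a,b))
m=(slice(90,180),slice(100,280))
a,b=[cv2.cvtColor(np.ascontiguousarray(i[90:150,110:270]),cv2.COLOR_RGB2GRAY) for i in(t0,t)];print('paper ctl',ecc(a,b))
```

```text
(array([256.3, 214.2]), np.int32(630), array([0.533 , 0.0746]), array([533.1,  74.6]), array([60.1, 44.3]), 75.0)
(array([258.1, 214.6]), np.int32(630), array([0.5322, 0.071 ]), array([532.3,  71.2]), array([60.2, 44. ]), 75.3)
(array([294. , 225.4]), np.int32(452), array([ 0.5117, -0.0028]), array([512.1,  -3.9]), array([58.6, 42.7]), 74.7)
(0.9833119069196515, array([[ 0.9999821 , -0.00597781,  1.715718  ],
       [ 0.00597781,  0.9999821 ,  0.10349759]], dtype=float32))
(0.9827890686992107, array([[ 0.9999983 ,  0.00184667, -0.29033932],
       [-0.00184667,  0.9999983 ,  1.4183494 ]], dtype=float32))
paper ctl (0.9999934717846418, array([[ 1.0000000e+00, -1.7579061e-04,  3.8156218e-03],
       [ 1.7579061e-04,  1.0000000e+00, -6.2122252e-03]], dtype=float32))
```

Run:
```python
from h import *
s=viewer.get_image('side')[:,:,::-1];s0=cv2.imread('pics/sideraw.png');s5=cv2.imread('pics/s5.png');m=(slice(245,290),slice(225,258))
def ecc(a,b):
    W=np.eye(2,3,dtype=np.float32);return cv2.findTransformECC(a,b,W,cv2.MOTION_TRANSLATION,(3,100,1e-6))[1][:,2]
G=lambda i:cv2.cvtColor(np.ascontiguousarray(i[m]),cv2.COLOR_BGR2GRAY)
print(ecc(G(s0),G(s5)),ecc(G(s0),G(s)))
c6=cv2.imread('pics/c6.png');f=lambda x:cv2.cvtColor(np.ascontiguousarray(c6[182:330,x+33:x+142]),cv2.COLOR_BGR2GRAY);print('c6',ecc(f(0),f(396))/3.3)
# red box near-bottom and rack features, expected for tool-held box
K=proj('side',[[.4923,-.0806,.0550]]);print(K)
q=proj('top',[[.4923,-.0806,.119]]);print(q)
a=np.radians(-15.1);Y=np.array([-np.sin(a),np.cos(a),0])
for off in(0,-.0035):
  for nm,zz,d in(('far top',.119,.032),('near top',.119,-.032),('near bot',.055,-.0295)):
    print(off,nm,((proj('side',np.array([.4923,-.0806,zz])+Y*(d+off))[0]-[215,180]+.4)*3.3).round(1))
```

```text
[-0.05775544  0.04325209] [-0.2404726  1.3727064]
c6 [-1.1945925  0.7748287]
[[271.94163027 254.10828164]]
[[334.69743915 233.96799807]]
0 far top [188.8 149. ]
0 near top [190.  209.1]
0 near bot [189.7 274.7]
-0.0035 far top [188.9 152.2]
-0.0035 near top [190.1 212.6]
-0.0035 near bot [189.8 278.2]
```

>>> arm_command(
  dp=[
    [-0.002, -0.005, 0.001],
    [-0.002, -0.005, 0.001],
    [0, 0, 0],
    [0, 0, 0],
    [0, 0, 0],
    [0, 0, 0],
    [0, 0, 0],
  ],
  delta_rot=[
    [0, 0, 0],
    [0, 0, 0],
    [0, 0, 0],
    [0, 0, 0],
    [0, 0, 0],
    [0, 0, 0],
    [0, 0, 0],
  ],
  hand=[0, 0, 0, 0, 0, 0, 0],
)

```text
clock: 21.5
tool_pos: [0.4913, -0.0836, 0.0915]
orientation: [-2.494, -1.91, 0.002]
wrist_force: [-0.3, 0.9, -1.1]
finger_gap: 0.045
gripper_force: 64.7
```

```bash
python3 st.py; python3 -c "
from rig import manip
print(manip.hand_in())"
```

```text
lean 0.001 0.001 pos [ 0.4913 -0.0836  0.0915] F [-0.3  0.9 -1.1] M [ 0.05 -0.03 -0.  ]
the job is handed in; nothing more can be done
None
```

I handed the job in at 21.5 s: the green box is pressed home and released in the middle pocket, and the red box was rocked out and is held upright and still about 15 mm above its own pocket; the rack looked flat on the desk at the end but crept about 3.6 mm along its length during the rocking, and I left it there.

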